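Load the paper dispenser

TASK

Load the paper dispenser on the counter, with the fingertips only: push the brown paper roll so that it rolls along the counter and up the dispenser's ramp, and stops lying in the cradle between the two steel rollers. Then push the raised tear bar over so that it comes down and rests on the roll. The roll must roll in and not be lifted, and the tape, scissors, marker and jar round about stay where they are.

Things in the scene. Friction and masses are not known exactly. Their poses are not given: they have to be found in the camera images.
- paper_roll: Brown roll of wrapping paper, diameter 64, length 180 mm, 0.45 kg, white strip on top at the start. Origin mid-length on its axis (32 mm up); y along the axis; x, z turn with it, z up at the start. Starts 220 to 320 mm before the cradle, 10 mm aside and 0.06 rad askew at most. Fingers stroking over its top go twice as far as it does. Pushed from behind it rolls; on the ramp it jams if pushed above mid-height.
- dispenser: Grey sheet-metal counter-top paper dispenser, fixed. Origin on the counter under the middle of the cradle; x = the way the roll goes in, y along its rollers, z up. Side cheeks 34 mm high, inner faces at y = +-109 mm, from x = -45 to 80 mm, mouths flared out in front to x = -72 mm; rear ears 79 mm high carry the tear bar.
- ramp_foot (a point): Middle of the ramp's front edge, on the counter, at dispenser x = -118 mm. The ramp is 196 mm wide and rises at 11 degrees to 16 mm at x = -36 mm; a roll let go on it rolls back. Axes as the dispenser's.
- cradle (a point): Where the middle of the roll's axis lies once it rests between the two free-turning steel rollers (radius 8 mm, axes at dispenser x = -24 and +24 mm, 11 mm up): 43 mm over the dispenser's origin; the roll's top is then 75 mm up. Passing over the front roller its axis rises to 51 mm. Pushed too fast it runs on over the rear roller. Axes as the dispenser's.
- tear_bar (a joint): Angle of the steel tear bar, rad: 0 = level, pointing from its hinge back towards the ramp; grows as it is raised; 1.57 = straight up; stop at 2.05. Starts at 1.85 to 2.0, leaning away from the ramp, and a stiff hinge keeps it there. Pushed past upright to under about 1.0 it sinks by its own weight in 1 to 2 s onto the roll, about 0.23 with the roll in the cradle.
- bar_hinge (a point): Middle of the tear bar's hinge axis, which runs along the dispenser's y: at dispenser x = 60 mm, 62 mm up. Axes as the dispenser's.
- bar_middle (a point): Middle of the tear bar's strip, 58 mm from the hinge axis, on its outer face (upper when down, rear when raised). The strip is 207 mm long, 28 mm wide, 3 mm thick; along its free edge, 73 mm from the hinge, a lip stands up 12 mm on the outer-face side. Axes: y along the bar, x towards the hinge, z out of the outer face.
- tape_roll: Roll of parcel tape lying flat, 103 mm across, 25 mm high; origin under its centre. Leave alone.
- scissors: Red-handled scissors lying flat, 199 mm long (along y), 87 mm wide, 9 mm high; origin under the middle. Leave alone.
- marker: Marker pen lying on the counter, 135 mm long (along y), 17 mm thick; origin under the middle. Leave alone.
- pill_jar: Upright small jar with a dark lid, 44 mm across, 105 mm high; origin under its centre. Leave alone.
There are look-alikes about, which are no part of the job. Of the things shaped like the paper_roll, the brown one is meant.

How it is judged:
On the way, in this order (a step that is already met when the one before it is completed fails the run):
1. the roll rolls: it has turned about half over on its way, with the bar still raised (angle between paper_roll's own z axis and vertical above 2.2 rad and value of joint tear_bar above 1.3 rad).
2. the roll lies in the cradle between the rollers, with the bar still raised (x of paper_roll in the frame of dispenser between -0.006 and 0.006 m and z of paper_roll in the frame of dispenser between 0.038 and 0.047 m and y of paper_roll in the frame of dispenser between -0.02 and 0.02 m and angle between the y axis of paper_roll and the y axis of dispenser, either way round below 0.05 rad and linear speed of paper_roll below 0.05 m/s and value of joint tear_bar above 1.3 rad), for 0.2 s.
At the end, for the whole second after the job is handed in: The roll rests in the cradle: axis within 6 mm of mid-way between the rollers, 38 to 47 mm up, square within 0.05 rad, within 20 mm sideways; the tear bar is down (0.12 to 0.34 rad) and touches it; tape, scissors, marker and jar within 30 mm of where they were, jar upright (x of paper_roll in the frame of dispenser between -0.006 and 0.006 m and z of paper_roll in the frame of dispenser between 0.038 and 0.047 m and y of paper_roll in the frame of dispenser between -0.02 and 0.02 m and angle between the y axis of paper_roll and the y axis of dispenser, either way round below 0.05 rad and linear speed of paper_roll below 0.02 m/s and value of joint tear_bar between 0.12 and 0.34 rad and contact force between tear_bar and paper_roll above 0.1 N and distance of each of tape_roll, scissors, marker, pill_jar from where it was at the start of the episode below 0.03 m and angle between pill_jar's own z axis and vertical below 0.2 rad).
It fails at once if the roll is lifted off the counter (axis over 40 mm high before the ramp) or lifted clear of the rollers (axis over 60 mm high) (height (world z) of paper_roll above 0.06 m or (x of paper_roll in the frame of dispenser below -0.12 m and height (world z) of paper_roll above 0.04 m)).
It fails at once if tape, scissors, marker or jar is pushed more than 30 mm away or the jar is tipped over (distance of any of tape_roll, scissors, marker, pill_jar from where it was at the start of the episode above 0.03 m or angle between pill_jar's own z axis and vertical above 0.5 rad).
It also fails if it takes over 61 s, if anything falls off the work surface, if the arm or the gripper's body presses on something with over 40 N, if the wrist force passes 120 N, or if a joint passes its speed limit or range.

ROBOT

A 6-joint arm with a two-finger parallel gripper is mounted at the origin on a cart in front of the work surface, level with it; the furniture and walls round the work are solid. World frame = base frame: x ahead of the robot, y to its left, z up, the work surface at z = 0. Lengths are in m, angles in rad, forces in N, time in s.
With the tool pointing down it reaches from about 0.25 to 0.775 m from the base axis. Payload 4 kg.
Tool frame: the origin (TCP) lies at the very end of the fingers, on their centre line; the grasp point (between the pads) lies 19 mm behind it; z points along the fingers, y is the line along which they close (so a half turn about z gives the same grasp; the last joint's range is limited). The gripper opens to 85 mm and grips with 20 to 120 N. Pads are 22 mm wide; open, the fingers measure 114 mm over their backs; the gripper's body (76 mm by 85 mm) begins 54 mm behind the grasp point. The pads swing forward as they close: fully open they stand 13 mm farther back than shut.
Start: joints at [1.028, 0.087, 1.371, -0, 1.684, -0.103], TCP at [0.234, 0.498, 0.231] pointing down, gripper open.
Joint ranges: [-3.1, 3.1], [-0.76, 2.03], [0.27, 2.55], [-1.08, 4.22], [0.17, 2.65], [-2.57, 2.57]. Speed limits (rad/s): [2.79, 2.79, 3.14, 3.14, 3.14, 3.14].

INTERFACE

Orientations are given as a rotation vector (axis times angle).
In Python, from plant import readout, cams, workorder gives the robot as it stands. The module is installed in compiled form; this text tells all that it offers.
- The arm moves only by the tool carry_out, never from a script. Its argument "plan" is a list of rows, each a list of 3 entries, a list of its own where there are three numbers: the shift along the tool's x, y, z in m, then the turn, a rotation vector about the tool's x, y, z in degrees, then the opening, from -1 (shut) to 1 (fully open). In form: [[[tx, ty, tz], [rx, ry, rz], grip], ...]. A call has 1 to 5 rows; each row shifts and turns the commanded pose from where the row before left it, along the tool's axes as they then stand; what a row does not reach is not made up. A row lasts 1/10 s, in which the tool goes at most 50 mm and 8.59 degrees, less where a joint would pass 70% of its speed; a pose out of reach is approached as far as the arm can. A call with a gripper value outside its range is refused whole. The fingers move at their own pace and stop on an object; the grip force is fixed at half the most. Time passes only in rows, so rows that do not move let the fingers close. It gives the time, the measured TCP pose, the force, the opening and the grip force at its end, in the units of the state.
- readout.get_state(): the state, without advancing time (a new reading comes with each control period).
- cams.camera(name): name is "side" or "top" or "wrist"; returns a dict with "img" (480x640x3 uint8, red, green, blue), "depth" (480x640 float32, m along the optical axis (not along the pixel's ray), 0 where there is no reading), "intrinsics" (3x3 intrinsics, pixels), "origin" and "orientation" of the camera in the world; the wrist camera has in their place "tool_from_camera" (4x4, takes a point from camera to tool coordinates, whose origin is the TCP and whose axes are the flange's). Camera axes: x right, y down, z forward; pixel columns grow to the right and rows downward; lengths in m; the calibration is good to about 2 mm. The wrist camera is an equidistant fisheye: a pixel r from the principal point sees the ray r / f radians off the axis. A picture is of the moment at which its call begins: read the wrist's pose just before it.
- workorder.job_done(): hands the job in; it is judged then, once.
The state is a dict: "time_s": time; "qpos": joint angles; "qd": joint speeds; "joint_torque": joint torques, N m; "position": TCP position; "ee_rot": TCP orientation; "contact_force": force on the tool from outside, world axes, zero at the start; "torque": the same for the moment, N m; "finger_gap": finger opening in m; "gripper_force": force on a finger pad.
Only numpy, scipy, OpenCV 4.12 (cv2) and the standard library are available. Lean on these libraries where they do the work, as an engineer would, in place of code of your own. Each camera call takes 0.05 s, during which the arm holds its last target. There are 200 camera calls.

## Working session

There is one attempt and no reset: what is moved stays moved. The work goes in short steps, Python scripts to look and compute and a tool call to move; the robot and the scene stay as the last step left them, time stands still between calls to the robot, and variables do not carry over. Pictures are saved under pics/ and viewed, at most 10 in all, crops included, and the job is handed in when it is done.

Besides the shell and the picture viewer there is one more tool, called after "Call:" by a JSON object that holds its "method" and its "body", one argument or row to a line. carry_out: Moves the arm, as the interface text tells. Its arguments: {"type":"object","properties":{"plan":{"type":"array","items":{"type":"array"}}},"required":["plan"]}

```bash
mkdir -p pics
cat > h.py <<'E'
import numpy as np, cv2
from scipy.spatial.transform import Rotation as R
from plant import readout, cams, workorder
def cam(n):
    c=cams.camera(n); o=np.array(c["orientation"],float)
    M=o if o.shape==(3,3) else (R.from_rotvec(o).as_matrix() if o.size==3 else None)
    K=np.array(c["intrinsics"]); d=c["depth"]
    v,u=np.mgrid[0:480,0:640]
    P=np.stack([(u-K[0,2])/K[0,0]*d,(v-K[1,2])/K[1,1]*d,d],-1)
    W=P@M.T+np.array(c["origin"]); W[d==0]=np.nan
    return c["img"],W
def st():
    s=readout.get_state(); return s
E
python3 - <<'E'
from h import *
s=st(); print(s["time_s"],s["position"],s["ee_rot"],s["finger_gap"])
c=cams.camera("top"); print(c["orientation"],c["origin"])
for n in("top","side"):
    i,W=cam(n); cv2.imwrite(f"pics/{n}0.png",i[:,:,::-1]); np.savez(f"{n}0.npz",i=i,W=W)
E
```

```text
0.0 [0.23389536 0.4972188  0.2301123 ] [-0.68506752 -3.06522114  0.00339537] 0.0857277273210323
[-2.15458165  2.17413323 -0.15132042] [0.4270431  0.06957759 1.32081252]
```

View pics/top0.png

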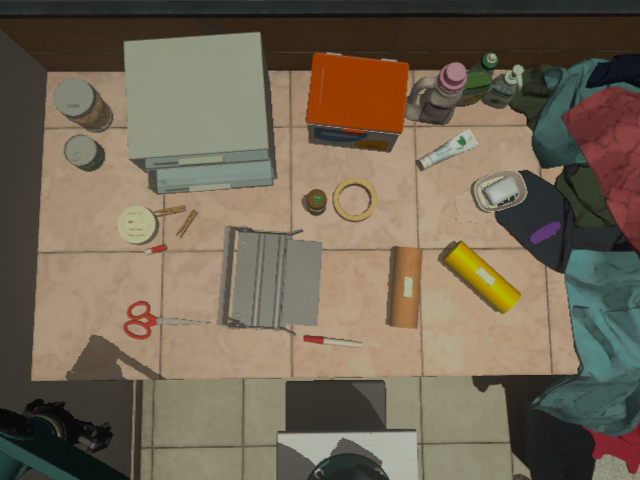

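View pics/side0.png

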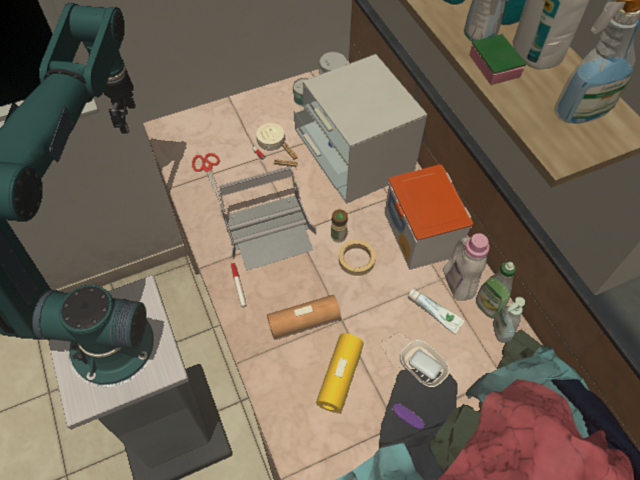

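The top view shows the brown roll at about (405,288), the dispenser at about (265,280) with its ramp facing right, and the bar leaning left at about (228,278). The marker is at (333,342), the tape at (355,200) and the jar at (316,200). The side view agrees, so the roll has to go in the image-left direction, about world +y. Next I measure both poses.

Run:
```python
from h import *
D=np.load("top0.npz"); i,W=D["i"],D["W"]
hsv=cv2.cvtColor(i,cv2.COLOR_RGB2HSV)
v,u=np.mgrid[0:480,0:640]
box=lambda a,b,c,d:(u>=a)&(u<=b)&(v>=c)&(v<=d)
# roll
m=box(375,440,235,340)&(W[...,2]>0.015)
p=W[m]; r=cv2.minAreaRect((p[:,:2]*1000).astype(np.float32)); print("roll rect",r,"ztop",np.percentile(p[:,2],99))
q=p[p[:,2]>0.055]; c=q.mean(0); w=np.linalg.svd((q-c)[:,:2],full_matrices=False)[2][0]; print("roll top",c,w,q[:,:2].min(0),q[:,:2].max(0))
# dispenser profile along y at mid rows
for row in (255,280,305):
    print(row,[(int(k),*(np.round(W[row,k]*1000).astype(int))) for k in range(215,330,4)])
# ramp: points between, height fit plane
m=box(296,318,246,318); p=W[m]; A=np.c_[p[:,:2],np.ones(len(p))]; co=np.linalg.lstsq(A,p[:,2],rcond=None)[0]
g=co[:2]; print("ramp plane",co,np.degrees(np.arctan(np.hypot(*g))),g/np.hypot(*g),"zero at y(x=.33)",-(co[2]+co[0]*.33)/co[1])
cv2.imwrite("pics/disp.png",cv2.resize(i[210:350,205:345,::-1],(560,560),interpolation=cv2.INTER_CUBIC))
K=cams.camera("top")["intrinsics"];print(K[0])
```

```text
roll rect ((473.2848815917969, -136.77365112304688), (63.4389762878418, 180.84188842773438), 84.44664764404297) ztop 0.069128914512388
roll top [ 0.47246875 -0.13637316  0.06185317] [-0.99566615  0.09299959] [ 0.38247324 -0.16752868] [ 0.56372589 -0.10451692]
255 [(215, np.int64(555), np.int64(302), np.int64(0)), (219, np.int64(555), np.int64(294), np.int64(-5)), (223, np.int64(542), np.int64(262), np.int64(131)), (227, np.int64(542), np.int64(254), np.int64(132)), (231, np.int64(543), np.int64(248), np.int64(116)), (235, np.int64(554), np.int64(256), np.int64(-3)), (239, np.int64(554), np.int64(246), np.int64(3)), (243, np.int64(554), np.int64(236), np.int64(2)), (247, np.int64(554), np.int64(227), np.int64(3)), (251, np.int64(554), np.int64(218), np.int64(3)), (255, np.int64(553), np.int64(208), np.int64(2)), (259, np.int64(552), np.int64(197), np.int64(22)), (263, np.int64(552), np.int64(188), np.int64(13)), (267, np.int64(553), np.int64(180), np.int64(2)), (271, np.int64(553), np.int64(171), np.int64(2)), (275, np.int64(553), np.int64(161), np.int64(5)), (279, np.int64(551), np.i
[... 3197 characters left out ...]
t64(15)), (299, np.int64(436), np.int64(105), np.int64(10)), (303, np.int64(436), np.int64(96), np.int64(8)), (307, np.int64(436), np.int64(87), np.int64(5)), (311, np.int64(436), np.int64(78), np.int64(4)), (315, np.int64(436), np.int64(68), np.int64(-4)), (319, np.int64(436), np.int64(59), np.int64(0)), (323, np.int64(435), np.int64(50), np.int64(-1)), (327, np.int64(435), np.int64(41), np.int64(1))]
 ** On entry to DLASCL parameter number  4 had an illegal value
 ** On entry to DLASCL parameter number  4 had an illegal value<stdin>:12: RuntimeWarning: invalid value encountered in cast
Traceback (most recent call last):
numpy.linalg.LinAlgError: SVD did not converge in Linear Least Squares
```

Run:
```python
from h import *
D=np.load("top0.npz"); i,W=D["i"],D["W"]
c=cams.camera("top");K=np.array(c["intrinsics"]);M=R.from_rotvec(c["orientation"]).as_matrix();o=np.array(c["origin"])
def un(u,v,z):
    d=M@np.array([(u-K[0,2])/K[0,0],(v-K[1,2])/K[1,1],1.]); return o+d*(z-o[2])/d[2]
f=i.astype(float); rb=f[...,0]-f[...,2]
E=[]
for v in range(250,319):
    r=cv2.GaussianBlur(rb[v:v+1,300:335].astype(np.float32),(5,1),0)[0]; g=np.diff(r); k=g.argmax(); 
    E.append(un(300+k+.5,v,0)[:2])
E=np.array(E); a,b=np.polyfit(E[:,0],E[:,1],1); res=E[:,1]-a*E[:,0]-b; k=abs(res)<.006; a,b=np.polyfit(E[k,0],E[k,1],1)
print("foot line y=a x+b",a,b,k.sum(),"yaw",np.arctan(a))
# ramp upper side extent and lower side at col 305, z~.006
for col in (300,308,315):
    s=rb[215:345,col]; g=np.diff(cv2.GaussianBlur(s.astype(np.float32)[:,None],(1,5),0)[:,0])
    t=215+g[:60].argmin()+.5; bt=215+60+g[60:].argmax()+.5; print(col,t,bt,un(col,t,.006)[:2],un(col,bt,.006)[:2])
# bar
m=(W[...,2]>.09)&(np.mgrid[0:480,0:640][1]<245)&(np.mgrid[0:480,0:640][1]>205)&(np.mgrid[0:480,0:640][0]>225)&(np.mgrid[0:480,0:640][0]<330)
p=W[m]; print("bar",p.min(0),p.max(0),p.mean(0),np.polyfit(p[:,0],p[:,1],1))
m=(W[...,2]>.015)&(np.mgrid[0:480,0:640][1]<440)&(np.mgrid[0:480,0:640][1]>375)&(np.mgrid[0:480,0:640][0]>235)&(np.mgrid[0:480,0:640][0]<340)
# roll ends in x
print("side W consistency")
S=np.load("side0.npz");si,sW=S["i"],S["W"]
h=cv2.cvtColor(si,cv2.COLOR_RGB2HSV); v,u=np.mgrid[0:480,0:640]
m=(u>262)&(u<345)&(v>290)&(v<342)&(sW[...,2]>.02)&(sW[...,2]<.08)&(h[...,1]>90); p=sW[m]; print(np.percentile(p,[1,50,99],axis=0))
cv2.imwrite("pics/disp.png",cv2.resize(i[210:350,205:345,::-1],(560,560),interpolation=cv2.INTER_CUBIC))
```

```text
foot line y=a x+b -0.07278364935458304 0.0932743111125541 69 yaw -0.07265553350750396
300 239.5 324.5 [0.5887855 0.1024267] [0.39129309 0.10339608]
308 240.5 336.5 [0.58626543 0.08365184] [0.3638023  0.08513513]
315 240.5 337.5 [0.58613116 0.06720716] [0.36136161 0.06905195]
bar [0.39406578 0.23561167 0.09054694] [0.60585302 0.2738804  0.14397129] [0.49929932 0.25701438 0.12453195] [-0.07286409  0.29339537]
side W consistency
[[ 0.38337871 -0.24217739  0.02523812]
 [ 0.4724297  -0.15330448  0.05596457]
 [ 0.560163   -0.10946453  0.06742921]]
```

View pics/disp.png

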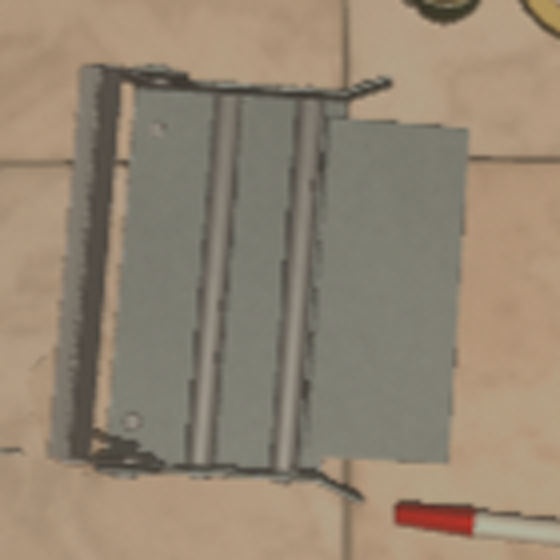

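The crop shows the ramp's foot edge, the rollers, the cheeks and the bar clearly. The dispenser's yaw is about -0.073 rad and its origin about (0.495, 0.1755). The roll is about 313 mm before the cradle and almost centred. I still need the clearance to the yellow roll, plus a move calculator.

```bash
cat >> h.py <<'E'
O=np.array([.495,.1755,0]); a=.0727
DX=np.array([np.sin(a),np.cos(a),0]); DY=np.array([-np.cos(a),np.sin(a),0]); B=np.c_[DX,DY,[0,0,1]]
def Rt(tilt):  # tool x = DX, y=-DY, z down, tilt deg: z leans to +DX
    return R.from_matrix(np.c_[DX,-DY,[0,0,-1]])*R.from_euler("y",tilt,degrees=True)
def where():
    s=st(); p=B.T@(np.array(s["position"])-O)*1000; r=R.from_rotvec(s["ee_rot"])
    print("t",round(s["time_s"],2),"disp mm",p.round(1),"err deg",(Rt(0).inv()*r).as_rotvec(degrees=True).round(1),"F",np.round(B.T@np.array(s["contact_force"]),1),"gap",round(s["finger_gap"],3)); return p,r
def go(tgt,tilt,n,p=None,r=None):
    """rows from pose (p mm in disp frame, r) to target"""
    if p is None: p,r=where()
    p=np.array(p,float); G=Rt(tilt); rows=[]
    for k in range(n,0,-1):
        w=(r.inv()*G).as_rotvec(degrees=True)/k
        d=r.inv().apply(B@((np.array(tgt)-p)/k))
        d=d.round(0); w=w.round(1); rows.append([list((d/1000).round(4)),list(w),1])
        p=p+B.T@r.apply(d); r=r*R.from_rotvec(w,degrees=True)
    for k in range(0,n,5): print(str([[[float(x) for x in q[0]],[float(x) for x in q[1]],q[2]] for q in rows[k:k+5]]))
    return p,r
E
python3 - <<'E'
from h import *
D=np.load("top0.npz"); i,W=D["i"],D["W"]
v,u=np.mgrid[0:480,0:640]; P=(W-O)@B*1000
h=cv2.cvtColor(i,cv2.COLOR_RGB2HSV)
m=(u>435)&(u<530)&(v>235)&(v<320)&(P[...,2]>12)&(h[...,1]>120); p=P[m]
for y in range(-100,101,20):
    q=p[abs(p[:,1]-y)<10]; print(y,q[:,0].max().round() if len(q) else None,q[:,2].max().round() if len(q) else None)
p,r=go([-380,0,200],0,15)
go([-367,0,10],0,5,p,r)
E
```

```text
-100 -413.0 66.0
-80 -398.0 70.0
-60 -396.0 70.0
-40 -419.0 71.0
-20 -445.0 70.0
0 -467.0 70.0
20 -494.0 71.0
40 -518.0 63.0
60 None None
80 None None
100 None None
t 0.2 disp mm [302.1 283.7 230.5] err deg [  0.1  -0.  -69. ] F [-0.5 -0.1  0.4] gap 0.085
[[[-0.034, -0.036, 0.002], [-0.0, 0.0, 4.6], 1], [[-0.037, -0.033, 0.002], [-0.0, 0.0, 4.6], 1], [[-0.039, -0.03, 0.002], [-0.0, 0.0, 4.6], 1], [[-0.041, -0.026, 0.002], [-0.0, 0.0, 4.6], 1], [[-0.044, -0.023, 0.002], [-0.0, 0.0, 4.6], 1]]
[[[-0.045, -0.02, 0.002], [-0.0, 0.0, 4.6], 1], [[-0.047, -0.016, 0.002], [-0.0, 0.0, 4.6], 1], [[-0.048, -0.012, 0.002], [-0.0, 0.0, 4.6], 1], [[-0.048, -0.008, 0.002], [-0.0, 0.0, 4.6], 1], [[-0.049, -0.004, 0.002], [-0.0, 0.0, 4.6], 1]]
[[[-0.049, -0.0, 0.002], [-0.0, 0.0, 4.6], 1], [[-0.049, 0.004, 0.002], [-0.0, 0.0, 4.6], 1], [[-0.049, 0.007, 0.002], [-0.0, 0.0, 4.6], 1], [[-0.048, 0.011, 0.003], [-0.0, 0.0, 4.6], 1], [[-0.047, 0.016, 0.002], [-0.0, 0.1, 4.6], 1]]
[[[0.003, -0.0, 0.038], [-0.0, -0.0, -0.0], 1], [[0.003, -0.0, 0.038], [-0.0, -0.0, -0.0], 1], [[0.002, -0.0, 0.038], [-0.0, -0.0, -0.0], 1], [[0.003, -0.0, 0.038], [-0.0, -0.0, -0.0], 1], [[0.002, -0.0, 0.038], [-0.0, -0.0, -0.0], 1]]
```

Call:
{"method": "carry_out", "body": {
  "plan": [
    [[-0.034, -0.036, 0.002], [0, 0, 4.6], 1],
    [[-0.037, -0.033, 0.002], [0, 0, 4.6], 1],
    [[-0.039, -0.03, 0.002], [0, 0, 4.6], 1],
    [[-0.041, -0.026, 0.002], [0, 0, 4.6], 1],
    [[-0.044, -0.023, 0.002], [0, 0, 4.6], 1]
  ]
}}

```text
time_s: 0.7
position: [0.3121, 0.2621, 0.2211]
ee_rot: [1.286, 2.866, 0.0]
contact_force: [0.9, -1.2, 0.7]
finger_gap: 0.085
gripper_force: 0.0
```

Call:
{"method": "carry_out", "body": {
  "plan": [
    [[-0.045, -0.02, 0.002], [0, 0, 4.6], 1],
    [[-0.047, -0.016, 0.002], [0, 0, 4.6], 1],
    [[-0.048, -0.012, 0.002], [0, 0, 4.6], 1],
    [[-0.048, -0.008, 0.002], [0, 0, 4.6], 1],
    [[-0.049, -0.004, 0.002], [0, 0, 4.6], 1]
  ]
}}

```text
time_s: 1.2
position: [0.3899, 0.0283, 0.2114]
ee_rot: [1.833, 2.551, 0.001]
contact_force: [1.1, 0.7, -0.0]
finger_gap: 0.0853
gripper_force: 0.0
```

Call:
{"method": "carry_out", "body": {
  "plan": [
    [[-0.049, 0, 0.002], [0, 0, 4.6], 1],
    [[-0.049, 0.004, 0.002], [0, 0, 4.6], 1],
    [[-0.049, 0.007, 0.002], [0, 0, 4.6], 1],
    [[-0.048, 0.011, 0.003], [0, 0, 4.6], 1],
    [[-0.047, 0.016, 0.002], [0, 0.1, 4.6], 1]
  ]
}}

```text
time_s: 1.7
position: [0.4681, -0.2056, 0.2]
ee_rot: [-2.304, -2.133, -0.003]
contact_force: [1.2, 0.2, -0.1]
finger_gap: 0.0855
gripper_force: 0.0
```

Run:
```python
from h import *
p,r=go([-369,0,40],0,5)
go([-369,0,5],0,3,p,r)
```

```text
t 1.7 disp mm [-382.1   -0.8  200. ] err deg [0.  0.1 0.3] F [ 0.3 -1.2 -0.1] gap 0.085
[[[0.003, -0.0, 0.032], [-0.0, -0.0, -0.1], 1], [[0.002, -0.0, 0.032], [-0.0, -0.0, -0.0], 1], [[0.003, -0.0, 0.032], [-0.0, -0.0, -0.1], 1], [[0.002, -0.0, 0.032], [-0.0, -0.1, -0.0], 1], [[0.003, -0.001, 0.032], [-0.0, -0.0, -0.1], 1]]
[[[-0.0, 0.0, 0.012], [-0.0, -0.0, 0.0], 1], [[-0.0, 0.0, 0.012], [-0.0, -0.0, 0.0], 1], [[-0.0, 0.0, 0.011], [-0.0, -0.0, 0.0], 1]]
```

Call:
{"method": "carry_out", "body": {
  "plan": [
    [[0.003, 0, 0.032], [0, 0, -0.1], 1],
    [[0.002, 0, 0.032], [0, 0, 0], 1],
    [[0.003, 0, 0.032], [0, 0, -0.1], 1],
    [[0.002, 0, 0.032], [0, 0, 0], 1],
    [[0.003, -0.001, 0.032], [0, 0, -0.1], 1]
  ]
}}

```text
time_s: 2.2
position: [0.4678, -0.1902, 0.0389]
ee_rot: [-2.295, -2.143, -0.002]
contact_force: [-0.5, -0.7, -0.1]
finger_gap: 0.0855
gripper_force: 0.0
```

Call:
{"method": "carry_out", "body": {
  "plan": [
    [[0, 0, 0.012], [0, 0, 0], 1],
    [[0, 0, 0.012], [0, 0, 0], 1],
    [[0, 0, 0.011], [0, 0, 0], 1]
  ]
}}

```text
time_s: 2.5
position: [0.469, -0.1908, 0.0058]
ee_rot: [2.295, 2.144, 0.003]
contact_force: [-0.3, 0.4, 0.5]
finger_gap: 0.0854
gripper_force: 0.0
```

Call:
{"method": "carry_out", "body": {
  "plan": [
    [[0.005, 0, 0], [0, 0, 0], 1],
    [[0.005, 0, 0], [0, 0, 0], 1],
    [[0.006, 0, 0], [0, 0, 0], 1],
    [[0.008, 0, 0], [0, 0, 0], 1],
    [[0.01, 0, 0], [0, 0, 0], 1]
  ]
}}

```text
time_s: 3.0
position: [0.4709, -0.1558, 0.0062]
ee_rot: [2.296, 2.144, 0.003]
contact_force: [-0.2, -0.2, 1.0]
finger_gap: 0.0853
gripper_force: 0.0
```

```bash
cat >> h.py <<'E'
def roll(name="top",save=None):
    i,W=cam(name); P=(W-O)@B*1000; h=cv2.cvtColor(i,cv2.COLOR_RGB2HSV)
    m=(h[...,0]>5)&(h[...,0]<16)&(h[...,1]>115)&(P[...,2]>35)&(P[...,2]<90)&(abs(P[...,1])<120)&(P[...,0]>-390)&(P[...,0]<60)
    p=P[m]; 
    if save: cv2.imwrite(save,i[:,:,::-1])
    if len(p)<20: print("few",len(p)); return
    s=np.polyfit(p[:,1],p[:,0],1)
    print("roll n",len(p),"x 2-98%",np.percentile(p[:,0],[2,98]).round(1),"y",np.percentile(p[:,1],[1,99]).round(1),"skew",round(s[0],3),"ztop",np.percentile(p[:,2],97).round(1))
E
python3 - <<'E'
from h import *
where(); roll(save="pics/t1.png")
E
```

```text
t 3.0 disp mm [-332.1   -0.     6.2] err deg [-0.1  0.1 -0.3] F [-0.3  0.2  1. ] gap 0.085
roll n 1466 x 2-98% [-315.7 -258.3] y [-90.5  84.1] skew 0.125 ztop 67.7
```

View pics/t1.png

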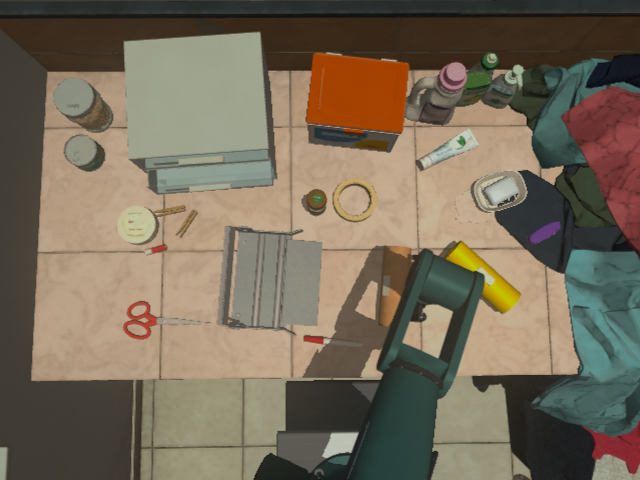

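The roll has moved to about (392,287). The arm hides its right side, and its front edge runs from (385,247) to (378,325), so it may be slightly askew. I'll measure the front edge.

```bash
cat >> h.py <<'E'
def edge(name="top"):
    i,W=cam(name); P=(W-O)@B*1000; h=cv2.cvtColor(i,cv2.COLOR_RGB2HSV)
    m=(h[...,0]>4)&(h[...,0]<17)&(h[...,1]>105)&(P[...,2]>22)&(P[...,2]<90)&(abs(P[...,1])<115)&(P[...,0]>-390)&(P[...,0]<60)
    p=P[m]; E=[]
    for y in range(-85,86,10):
        q=p[abs(p[:,1]-y)<5]
        if len(q)>8: E.append((y,np.percentile(q[:,0],97)))
    E=np.array(E); s=np.polyfit(*E.T,1); s=np.polyfit(*E[abs(E[:,1]-np.polyval(s,E[:,0]))<4].T,1)
    print(name,"front edge x at mid",round(s[1],1),"skew",round(s[0],3),"y ext",np.percentile(p[:,1],[1,99]).round(1),"raw",E[:,1].round(0),"ztop",np.percentile(p[:,2],97).round(1))
E
python3 - <<'E'
from h import *
edge();edge("side");where()
E
```

```text
top front edge x at mid -253.6 skew 0.026 y ext [-90.3  84.9] raw [-256. -255. -255. -255. -255. -254. -256. -266. -266. -265. -265. -252.
 -252. -252. -251. -252. -252. -252.] ztop 67.8
side front edge x at mid -256.7 skew 0.015 y ext [-89.9  88.1] raw [-262. -262. -273. -282. -256. -254. -256. -256. -256. -255. -258.] ztop 66.9
t 3.15 disp mm [-331.7    0.5    5.5] err deg [-0.   0.1 -0.4] F [-1.4 -0.8  0.5] gap 0.086
```

Run:
```python
from h import *
p,r=go([-276,0,5],0,5)
p,r=go([-213,0,3],25,5,p,r)
go([-165,0,3],25,5,p,r)
```

```text
t 3.15 disp mm [-331.7    0.5    5.5] err deg [-0.   0.1 -0.4] F [-1.4 -0.8  0.5] gap 0.086
[[[0.011, 0.0, 0.0], [0.0, -0.0, 0.1], 1], [[0.011, 0.0, 0.0], [0.0, -0.0, 0.1], 1], [[0.011, 0.0, 0.0], [0.0, -0.0, 0.1], 1], [[0.011, 0.0, 0.0], [0.0, -0.1, 0.0], 1], [[0.012, 0.001, 0.001], [0.0, -0.0, 0.1], 1]]
[[[0.013, -0.0, 0.0], [0.0, 5.0, -0.0], 1], [[0.012, -0.0, 0.001], [0.0, 5.0, -0.0], 1], [[0.012, -0.0, 0.003], [0.0, 5.0, -0.0], 1], [[0.012, -0.0, 0.004], [0.0, 5.0, -0.0], 1], [[0.012, -0.0, 0.004], [0.0, 5.0, -0.0], 1]]
[[[0.009, -0.0, 0.004], [0.0, -0.0, -0.0], 1], [[0.009, -0.0, 0.004], [0.0, -0.0, -0.0], 1], [[0.008, -0.0, 0.004], [0.0, -0.0, -0.0], 1], [[0.009, -0.0, 0.004], [0.0, -0.0, -0.0], 1], [[0.008, -0.0, 0.005], [0.0, -0.0, -0.0], 1]]
```

Call:
{"method": "carry_out", "body": {
  "plan": [
    [[0.011, 0, 0], [0, 0, 0.1], 1],
    [[0.011, 0, 0], [0, 0, 0.1], 1],
    [[0.011, 0, 0], [0, 0, 0.1], 1],
    [[0.011, 0, 0], [0, -0.1, 0], 1],
    [[0.012, 0, 0], [0, 0, 0.1], 1]
  ]
}}

```text
time_s: 3.65
position: [0.4746, -0.0996, 0.0056]
ee_rot: [2.303, 2.136, 0.0]
contact_force: [-0.1, 0.1, -0.1]
finger_gap: 0.0851
gripper_force: 0.1
```

Call:
{"method": "carry_out", "body": {
  "plan": [
    [[0.013, 0, 0], [0, 5, 0], 1],
    [[0.012, 0, 0.001], [0, 5, 0], 1],
    [[0.012, 0, 0.003], [0, 5, 0], 1],
    [[0.012, 0, 0.004], [0, 5, 0], 1],
    [[0.012, 0, 0.004], [0, 5, 0], 1]
  ]
}}

```text
time_s: 4.15
position: [0.4792, -0.0368, 0.0045]
ee_rot: [-2.057, -1.909, -0.46]
contact_force: [-0.4, 0.3, -0.2]
finger_gap: 0.0853
gripper_force: 0.0
```

Run:
```python
from h import *
where(); edge(); edge("side")
```

```text
t 4.15 disp mm [-212.9    0.3    4.5] err deg [-0.  25.2  0.1] F [ 0.3  0.4 -0.2] gap 0.085
top front edge x at mid -133.5 skew -0.001 y ext [-90.4  85.7] raw [-134. -134. -133. -134. -133. -133. -134. -133. -133. -133. -133. -133.
 -133. -135. -133. -134. -133. -135.] ztop 67.2
side front edge x at mid -139.8 skew 0.049 y ext [-88.4  87. ] raw [-135. -133. -153. -149. -140. -139. -139. -136. -137. -137. -137. -137.
 -136.] ztop 65.7
```

Call:
{"method": "carry_out", "body": {
  "plan": [
    [[0.009, 0, 0.004], [0, 0, 0], 1],
    [[0.009, 0, 0.004], [0, 0, 0], 1],
    [[0.008, 0, 0.004], [0, 0, 0], 1],
    [[0.008, 0, 0.004], [0, 0, 0], 1],
    [[0.008, 0, 0.004], [0, 0, 0], 1]
  ]
}}

```text
time_s: 4.75
position: [0.4825, 0.0097, 0.0041]
ee_rot: [-2.059, -1.912, -0.457]
contact_force: [-0.5, 0.6, 0.3]
finger_gap: 0.0853
gripper_force: 0.0
```

Run:
```python
from h import *
p,r=where(); edge()
p,r=go([-135,0,7],25,5,p,r)
go([-105,0,13],25,5,p,r)
```

```text
t 4.75 disp mm [-166.3    0.4    4.1] err deg [-0.  25.   0.1] F [0.6 0.5 0.3] gap 0.085
top front edge x at mid -97.9 skew -0.003 y ext [-90.6  85.5] raw [ -98.  -98.  -97.  -99.  -98.  -98.  -97.  -98.  -97.  -97.  -98.  -98.
  -97.  -99.  -98.  -99.  -97. -100.] ztop 67.4
[[[0.006, 0.0, 0.002], [0.0, 0.0, -0.0], 1], [[0.006, 0.0, 0.002], [0.0, 0.0, -0.0], 1], [[0.006, 0.0, 0.002], [0.0, 0.0, -0.0], 1], [[0.006, 0.0, 0.002], [0.0, 0.0, -0.0], 1], [[0.006, 0.0, 0.003], [0.1, 0.0, -0.1], 1]]
[[[0.006, 0.0, 0.001], [-0.0, 0.0, 0.0], 1], [[0.006, 0.0, 0.001], [-0.0, 0.0, 0.0], 1], [[0.006, 0.0, 0.002], [-0.0, 0.0, 0.0], 1], [[0.006, 0.0, 0.001], [-0.0, 0.0, 0.0], 1], [[0.005, 0.0, 0.002], [-0.0, 0.0, 0.0], 1]]
```

Call:
{"method": "carry_out", "body": {
  "plan": [
    [[0.006, 0, 0.002], [0, 0, 0], 1],
    [[0.006, 0, 0.002], [0, 0, 0], 1],
    [[0.006, 0, 0.002], [0, 0, 0], 1],
    [[0.006, 0, 0.002], [0, 0, 0], 1],
    [[0.006, 0, 0.003], [0, 0, 0], 1]
  ]
}}

```text
time_s: 5.3
position: [0.4852, 0.0403, 0.0068]
ee_rot: [-2.06, -1.911, -0.457]
contact_force: [-0.9, -1.4, -0.3]
finger_gap: 0.0856
gripper_force: 0.9
```

Call:
{"method": "carry_out", "body": {
  "plan": [
    [[0.006, 0, 0.001], [0, 0, 0], 1],
    [[0.006, 0, 0.001], [0, 0, 0], 1],
    [[0.006, 0, 0.002], [0, 0, 0], 1],
    [[0.006, 0, 0.001], [0, 0, 0], 1],
    [[0.005, 0, 0.002], [0, 0, 0], 1]
  ]
}}

```text
time_s: 5.8
position: [0.4872, 0.0699, 0.0127]
ee_rot: [-2.059, -1.911, -0.457]
contact_force: [0.1, -1.6, -0.0]
finger_gap: 0.0855
gripper_force: 0.9
```

Run:
```python
from h import *
p,r=where(); edge(); edge("side")
p,r=go([-78,0,18],25,5,p,r)
go([-62,0,21],25,5,p,r)
```

```text
t 5.8 disp mm [-1.059e+02  1.000e-01  1.270e+01] err deg [-0.  25.   0.1] F [-1.6 -0.2 -0. ] gap 0.085
top front edge x at mid -46.5 skew 0.004 y ext [-90.3  85.4] raw [-46. -45. -46. -46. -44. -46. -48. -49. -50. -50. -50. -45. -46. -44.
 -46. -46. -45. -46.] ztop 77.0
side front edge x at mid -51.1 skew -0.013 y ext [-88.3  87.1] raw [-49. -52. -50. -53. -54. -52. -55. -51. -50.] ztop 76.4
[[[0.006, 0.0, 0.001], [0.0, -0.0, -0.0], 1], [[0.005, 0.0, 0.002], [0.0, -0.0, -0.0], 1], [[0.006, 0.0, 0.001], [0.0, -0.0, -0.0], 1], [[0.005, 0.0, 0.002], [0.0, -0.0, -0.1], 1], [[0.006, 0.0, 0.001], [0.1, -0.0, -0.0], 1]]
[[[0.003, 0.0, 0.001], [-0.0, -0.0, -0.0], 1], [[0.003, 0.0, 0.001], [-0.0, -0.0, -0.0], 1], [[0.003, 0.0, 0.001], [-0.0, -0.0, -0.0], 1], [[0.003, 0.0, 0.001], [-0.0, -0.0, -0.0], 1], [[0.003, 0.0, 0.0], [-0.0, -0.0, -0.0], 1]]
```

Call:
{"method": "carry_out", "body": {
  "plan": [
    [[0.006, 0, 0.001], [0, 0, 0], 1],
    [[0.005, 0, 0.002], [0, 0, 0], 1],
    [[0.006, 0, 0.001], [0, 0, 0], 1],
    [[0.005, 0, 0.002], [0, 0, 0], 1],
    [[0.006, 0, 0.001], [0, 0, 0], 1]
  ]
}}

```text
time_s: 6.4
position: [0.4891, 0.0981, 0.0179]
ee_rot: [-2.06, -1.91, -0.456]
contact_force: [-0.3, -1.8, 1.1]
finger_gap: 0.0849
gripper_force: 0.9
```

Call:
{"method": "carry_out", "body": {
  "plan": [
    [[0.003, 0, 0.001], [0, 0, 0], 1],
    [[0.003, 0, 0.001], [0, 0, 0], 1],
    [[0.003, 0, 0.001], [0, 0, 0], 1],
    [[0.003, 0, 0.001], [0, 0, 0], 1],
    [[0.003, 0, 0], [0, 0, 0], 1]
  ]
}}

```text
time_s: 6.9
position: [0.4903, 0.1132, 0.0206]
ee_rot: [-2.059, -1.91, -0.457]
contact_force: [0.1, -2.3, 0.3]
finger_gap: 0.0854
gripper_force: 0.6
```

Run:
```python
from h import *
p,r=where(); edge(); edge("side")
p,r=go([-52,0,23],25,5,p,r)
```

```text
t 6.9 disp mm [-62.5   0.2  20.6] err deg [-0.  25.   0.1] F [-2.3 -0.2  0.3] gap 0.085
top front edge x at mid -3.3 skew 0.001 y ext [-90.5  85.2] raw [-4. -3. -4. -4. -3. -4. -3. -3. -3. -3. -3. -5. -1. -3. -4. -2. -4. -4.] ztop 85.6
side front edge x at mid -11.7 skew 0.038 y ext [-90.9  86.9] raw [-49.  -6.  -9. -11.  -7. -10.  -9. -11.  -8.  -9.] ztop 84.4
[[[0.002, 0.0, 0.0], [0.0, -0.0, -0.0], 1], [[0.002, 0.0, 0.001], [0.0, -0.0, -0.0], 1], [[0.002, 0.0, 0.0], [0.0, -0.0, -0.0], 1], [[0.002, 0.0, 0.001], [0.0, -0.0, -0.1], 1], [[0.003, 0.0, 0.0], [0.0, -0.0, -0.0], 1]]
```

Call:
{"method": "carry_out", "body": {
  "plan": [
    [[0.002, 0, 0], [0, 0, 0], 1],
    [[0.002, 0, 0.001], [0, 0, 0], 1],
    [[0.002, 0, 0], [0, 0, 0], 1],
    [[0.002, 0, 0.001], [0, 0, 0], 1],
    [[0.002, 0, 0], [0, 0, 0], 1]
  ]
}}

```text
time_s: 7.5
position: [0.4909, 0.1231, 0.0231]
ee_rot: [-2.059, -1.91, -0.456]
contact_force: [-0.6, -0.7, -0.2]
finger_gap: 0.0854
gripper_force: 0.0
```

Run:
```python
from h import *
p,r=where(); edge()
```

```text
t 7.5 disp mm [-52.5   0.2  23.1] err deg [-0.  25.   0.1] F [-0.7  0.6 -0.2] gap 0.085
top front edge x at mid 13.6 skew 0.0 y ext [-90.6  85. ] raw [14. 13. 14. 14. 14. 14. 13. 13. 13. 14. 13. 15. 14. 14. 14. 12. 15. 13.] ztop 84.7
```

Call:
{"method": "carry_out", "body": {
  "plan": [
    [[0, 0, 0], [0, 0, 0], 1],
    [[0, 0, 0], [0, 0, 0], 1],
    [[0, 0, 0], [0, 0, 0], 1],
    [[0, 0, 0], [0, 0, 0], 1],
    [[0, 0, 0], [0, 0, 0], 1]
  ]
}}

```text
time_s: 8.05
position: [0.4911, 0.1227, 0.0231]
ee_rot: [-2.06, -1.91, -0.457]
contact_force: [-0.8, 0.8, 0.1]
finger_gap: 0.0856
gripper_force: 0.0
```

Run:
```python
from h import *
p,r=where(); edge(); edge("side"); roll(save="pics/t2.png")
```

```text
t 8.05 disp mm [-52.9   0.1  23.1] err deg [-0.  25.   0.1] F [0.7 0.9 0.1] gap 0.086
top front edge x at mid 27.1 skew -0.002 y ext [-90.8  84.9] raw [28. 26. 27. 27. 27. 27. 27. 27. 28. 27. 27. 29. 27. 27. 27. 28. 27. 25.] ztop 78.3
side front edge x at mid 18.0 skew 0.021 y ext [ 1.3 86.8] raw [20. 17. 17. 19. 20. 22. 19. 18. 20.] ztop 76.9
roll n 2176 x 2-98% [-29.8  27.4] y [-90.4  84.6] skew 0.001 ztop 78.4
```

View pics/t2.png

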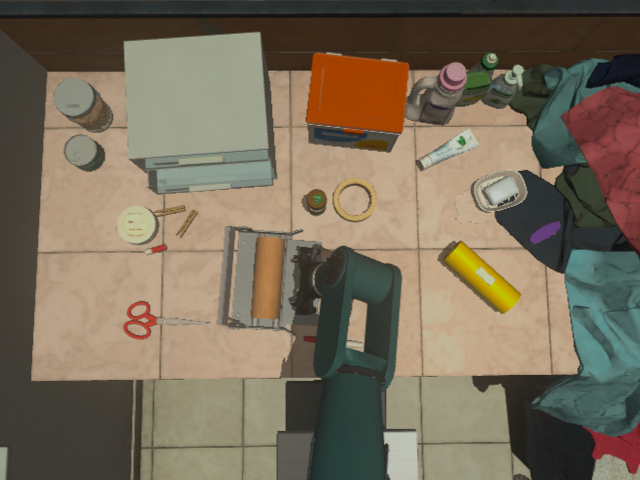

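The roll lies in the cradle at (267,278), square and between the rollers, and the bar is still raised at (228,278). Next I back off and go round behind the bar.

Run:
```python
from h import *
p,r=where()
p,r=go([-95,0,50],20,3,p,r)
p,r=go([-70,0,205],0,5,p,r)
p,r=go([150,0,205],0,7,p,r)
p,r=go([150,0,92],0,5,p,r)
```

```text
t 8.2 disp mm [-52.9   0.1  23.1] err deg [-0.  25.   0.1] F [-0.2  0.7 -0.5] gap 0.085
[[[-0.009, 0.0, -0.014], [0.0, -1.7, -0.0], 1], [[-0.009, 0.0, -0.014], [0.0, -1.7, -0.1], 1], [[-0.01, 0.0, -0.013], [0.0, -1.6, -0.0], 1]]
[[[0.015, 0.0, -0.027], [0.0, -4.0, -0.0], 1], [[0.013, 0.0, -0.029], [0.0, -4.0, -0.0], 1], [[0.012, 0.0, -0.029], [0.0, -4.0, -0.0], 1], [[0.009, 0.0, -0.03], [0.0, -4.0, -0.0], 1], [[0.007, 0.0, -0.031], [0.0, -4.0, -0.0], 1]]
[[[0.031, 0.0, -0.0], [0.0, -0.0, -0.0], 1], [[0.032, 0.0, -0.0], [0.0, -0.0, -0.0], 1], [[0.031, 0.0, -0.0], [0.0, -0.0, -0.0], 1], [[0.032, 0.0, -0.0], [0.0, -0.0, -0.0], 1], [[0.031, 0.0, -0.0], [0.0, -0.0, -0.0], 1]]
[[[0.032, 0.0, -0.0], [0.0, -0.0, -0.0], 1], [[0.031, 0.0, -0.0], [0.0, -0.0, -0.0], 1]]
[[[0.0, -0.0, 0.023], [0.0, -0.0, -0.0], 1], [[0.0, -0.0, 0.022], [0.0, -0.0, -0.0], 1], [[0.0, -0.0, 0.023], [0.0, -0.0, -0.0], 1], [[0.0, -0.0, 0.022], [0.0, -0.0, -0.0], 1], [[0.0, -0.0, 0.023], [0.0, -0.0, -0.0], 1]]
```

Call:
{"method": "carry_out", "body": {
  "plan": [
    [[-0.009, 0, -0.014], [0, -1.7, 0], 1],
    [[-0.009, 0, -0.014], [0, -1.7, 0], 1],
    [[-0.01, 0, -0.013], [0, -1.6, 0], 1]
  ]
}}

```text
time_s: 8.5
position: [0.4879, 0.0805, 0.05]
ee_rot: [-2.112, -1.96, -0.371]
contact_force: [0.2, 0.1, -0.6]
finger_gap: 0.0855
gripper_force: 0.0
```

Call:
{"method": "carry_out", "body": {
  "plan": [
    [[0.015, 0, -0.027], [0, -4, 0], 1],
    [[0.013, 0, -0.029], [0, -4, 0], 1],
    [[0.012, 0, -0.029], [0, -4, 0], 1],
    [[0.009, 0, -0.03], [0, -4, 0], 1],
    [[0.007, 0, -0.031], [0, -4, 0], 1]
  ]
}}

```text
time_s: 9.0
position: [0.4896, 0.1056, 0.2065]
ee_rot: [2.302, 2.134, -0.002]
contact_force: [0.9, -0.7, 0.5]
finger_gap: 0.0855
gripper_force: 0.0
```

Call:
{"method": "carry_out", "body": {
  "plan": [
    [[0.04, 0, 0], [0, 0, 0], 1],
    [[0.045, 0, 0], [0, 0, 0], 1],
    [[0.045, 0, 0], [0, 0, 0], 1],
    [[0.045, 0, 0], [0, 0, 0], 1],
    [[0.045, 0, 0], [0, 0, 0], 1]
  ]
}}

```text
time_s: 9.5
position: [0.5061, 0.3267, 0.2049]
ee_rot: [-2.303, -2.136, -0.0]
contact_force: [0.4, -1.1, -0.6]
finger_gap: 0.0857
gripper_force: 0.0
```

Run:
```python
from h import *
p,r=where(); i,W=cam("top"); P=(W-O)@B*1000
m=(P[...,2]>88)&(P[...,2]<150)&(P[...,0]>40)&(P[...,0]<125)&(abs(P[...,1])<112); p2=P[m]
print("bar pts",len(p2)); print(np.percentile(p2,[2,50,98],axis=0).round(0) if len(p2) else ""); edge("top")
i,W=cam("side"); cv2.imwrite("pics/s3.png",i[:,:,::-1])
p,r=go([150,0,92],0,5,p,r)
```

```text
t 9.5 disp mm [ 1.516e+02 -1.000e-01  2.049e+02] err deg [0.  0.  0.1] F [-1.1 -0.4 -0.6] gap 0.086
bar pts 1076
[[  73. -102.  105.]
 [  81.    2.  128.]
 [  92.  104.  136.]]
top front edge x at mid 26.9 skew -0.005 y ext [-90.7  85.1] raw [28. 27. 27. 27. 26. 27. 27. 27. 27. 28. 26. 29. 26. 27. 27. 28. 25. 25.] ztop 78.2
[[[-0.0, -0.0, 0.023], [-0.0, -0.0, -0.0], 1], [[-0.0, -0.0, 0.022], [-0.0, -0.0, -0.0], 1], [[-0.001, -0.0, 0.023], [-0.0, -0.0, -0.0], 1], [[-0.0, -0.0, 0.022], [-0.0, -0.0, -0.1], 1], [[-0.001, -0.0, 0.023], [-0.0, -0.0, -0.0], 1]]
```

View pics/s3.png

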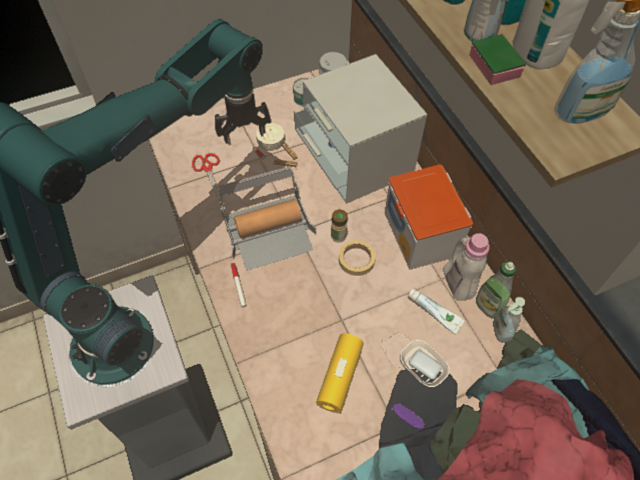

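The roll rests in the cradle at (268,215), the bar is still raised at (258,183), and the gripper is clear behind it at (240,115). I descend and push the bar over.

Call:
{"method": "carry_out", "body": {
  "plan": [
    [[0, 0, 0.023], [0, 0, 0], 1],
    [[0, 0, 0.022], [0, 0, 0], 1],
    [[0, 0, 0.023], [0, 0, 0], 1],
    [[0, 0, 0.022], [0, 0, 0], 1],
    [[0, 0, 0.023], [0, 0, 0], 1]
  ]
}}

```text
time_s: 10.15
position: [0.5065, 0.3233, 0.0914]
ee_rot: [2.305, 2.134, 0.0]
contact_force: [0.6, -0.0, -0.2]
finger_gap: 0.0854
gripper_force: 0.0
```

Call:
{"method": "carry_out", "body": {
  "plan": [
    [[-0.008, 0, 0], [0, 0, 0], 1],
    [[-0.01, 0, 0], [0, 0, 0], 1],
    [[-0.01, 0, 0], [0, 0, 0], 1],
    [[-0.01, 0, 0], [0, 0, 0], 1],
    [[-0.01, 0, 0], [0, 0, 0], 1]
  ]
}}

```text
time_s: 10.65
position: [0.5035, 0.2763, 0.0936]
ee_rot: [2.303, 2.136, 0.005]
contact_force: [0.5, 2.6, 2.0]
finger_gap: 0.0854
gripper_force: 1.2
```

Call:
{"method": "carry_out", "body": {
  "plan": [
    [[-0.01, 0, 0], [0, 0, 0], 1],
    [[-0.01, 0, 0], [0, 0, 0], 1],
    [[-0.01, 0, 0], [0, 0, 0], 1],
    [[-0.01, 0, 0], [0, 0, 0], 1],
    [[-0.01, 0, 0], [0, 0, 0], 1]
  ]
}}

```text
time_s: 11.15
position: [0.4984, 0.2264, 0.0913]
ee_rot: [-2.302, -2.136, 0.001]
contact_force: [0.0, 1.3, -0.7]
finger_gap: 0.0856
gripper_force: 0.7
```

```bash
cat >> h.py <<'E'
def bar():
    for n in ("top","side"):
        i,W=cam(n); P=(W-O)@B*1000; h=cv2.cvtColor(i,cv2.COLOR_RGB2HSV)
        for lo,hi in ((-102,-70),(70,102)):
            m=(P[...,2]>80)&(P[...,2]<150)&(P[...,0]>-60)&(P[...,0]<125)&(P[...,1]>lo)&(P[...,1]<hi); q=P[m]
            print(n,lo,len(q),np.percentile(q[:,[0,2]],[5,50,95],axis=0).round(0).tolist() if len(q) else "")
E
python3 - <<'E'
from h import *
where(); bar()
E
```

```text
t 11.15 disp mm [51.   0.3 91.3] err deg [0.1 0.  0.1] F [ 1.3  0.  -0.7] gap 0.086
top -102 87 [[27.0, 102.0], [33.0, 130.0], [42.0, 135.0]]
top 70 91 [[27.0, 104.0], [33.0, 129.0], [42.0, 134.0]]
side -102 63 [[22.0, 105.0], [28.0, 126.0], [36.0, 133.0]]
side 70 68 [[23.0, 103.0], [29.0, 125.0], [35.0, 133.0]]
```

Call:
{"method": "carry_out", "body": {
  "plan": [
    [[-0.008, 0, 0], [0, 0, 0], 1],
    [[-0.008, 0, 0], [0, 0, 0], 1],
    [[-0.006, 0, 0], [0, 0, 0], 1],
    [[0, 0, 0], [0, 0, 0], 1],
    [[0, 0, 0], [0, 0, 0], 1]
  ]
}}

```text
time_s: 11.75
position: [0.4973, 0.2049, 0.0919]
ee_rot: [2.304, 2.136, -0.0]
contact_force: [0.1, 0.2, 0.9]
finger_gap: 0.0855
gripper_force: 0.0
```

Call:
{"method": "carry_out", "body": {
  "plan": [
    [[0, 0, 0], [0, 0, 0], 1],
    [[0, 0, 0], [0, 0, 0], 1],
    [[0, 0, 0], [0, 0, 0], 1],
    [[0, 0, 0], [0, 0, 0], 1],
    [[0, 0, 0], [0, 0, 0], 1]
  ]
}}

```text
time_s: 12.25
position: [0.4973, 0.2053, 0.0919]
ee_rot: [-2.303, -2.137, 0.0]
contact_force: [0.3, 0.3, 0.6]
finger_gap: 0.0855
gripper_force: 0.0
```

Run:
```python
from h import *
where(); bar()
```

```text
t 12.25 disp mm [29.9 -0.1 91.9] err deg [0.  0.  0.1] F [ 0.3 -0.3  0.6] gap 0.085
top -102 142 [[-5.0, 85.0], [5.0, 92.0], [18.0, 104.0]]
top 70 187 [[-5.0, 83.0], [8.0, 90.0], [20.0, 105.0]]
side -102 68 [[-10.0, 81.0], [-4.0, 92.0], [17.0, 103.0]]
side 70 67 [[-8.0, 82.0], [-4.0, 92.0], [16.0, 100.0]]
```

It is sinking by itself. I back the fingers straight up, let it settle, then check.

Call:
{"method": "carry_out", "body": {
  "plan": [
    [[0, 0, -0.015], [0, 0, 0], 1],
    [[0, 0, -0.03], [0, 0, 0], 1],
    [[0, 0, -0.03], [0, 0, 0], 1],
    [[0.03, 0, -0.02], [0, 0, 0], 1],
    [[0.04, 0, 0], [0, 0, 0], 1]
  ]
}}

```text
time_s: 12.85
position: [0.5052, 0.2753, 0.1936]
ee_rot: [2.304, 2.13, 0.015]
contact_force: [0.2, -0.1, 0.5]
finger_gap: 0.0854
gripper_force: 0.0
```

Call:
{"method": "carry_out", "body": {
  "plan": [
    [[0.04, 0, 0], [0, 0, 0], 1],
    [[0.04, 0, 0], [0, 0, 0], 1],
    [[0, 0, 0], [0, 0, 0], 1],
    [[0, 0, 0], [0, 0, 0], 1],
    [[0, 0, 0], [0, 0, 0], 1]
  ]
}}

```text
time_s: 13.35
position: [0.5087, 0.3539, 0.1876]
ee_rot: [2.303, 2.135, 0.0]
contact_force: [0.2, 0.0, 0.3]
finger_gap: 0.0852
gripper_force: 0.0
```

Call:
{"method": "carry_out", "body": {
  "plan": [
    [[0, 0, 0], [0, 0, 0], 1],
    [[0, 0, 0], [0, 0, 0], 1],
    [[0, 0, 0], [0, 0, 0], 1],
    [[0, 0, 0], [0, 0, 0], 1],
    [[0, 0, 0], [0, 0, 0], 1]
  ]
}}

```text
time_s: 13.85
position: [0.5086, 0.3545, 0.187]
ee_rot: [-2.304, -2.136, -0.0]
contact_force: [-0.3, 0.3, -0.5]
finger_gap: 0.0854
gripper_force: 0.0
```

Run:
```python
from h import *
where(); bar(); roll(save="pics/t4.png")
i,W=cam("top"); P=(W-O)@B*1000
m=(abs(P[...,1])<60)&(P[...,2]>60)&(P[...,2]<110)&(P[...,0]>-20)&(P[...,0]<60)
for x in range(-18,60,8):
    q=P[m&(abs(P[...,0]-x)<4)]; print(x,len(q),np.median(q[:,2]).round(1) if len(q) else "")
```

```text
t 13.85 disp mm [179.5  -0.5 187. ] err deg [0.  0.  0.2] F [ 0.3  0.3 -0.5] gap 0.085
top -102 78 [[-11.0, 80.0], [-5.0, 83.0], [10.0, 91.0]]
top 70 79 [[-10.0, 80.0], [-5.0, 84.0], [12.0, 92.0]]
side -102 34 [[-15.0, 81.0], [-9.0, 85.0], [-1.0, 89.0]]
side 70 41 [[-14.0, 81.0], [-9.0, 84.0], [2.0, 93.0]]
roll n 1030 x 2-98% [-29.9  27.8] y [-90.6  84.1] skew 0.004 ztop 74.6
-18 152 70.0
-10 232 81.7
-2 174 81.1
6 195 78.3
14 193 76.5
22 166 67.2
30 40 62.2
38 0 
46 0 
54 0
```

View pics/t4.png

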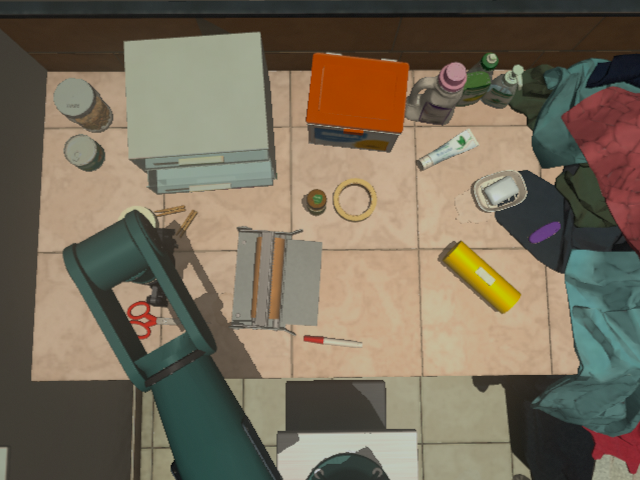

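The bar now lies across the roll at (268,278), the roll is still centred, and the tape, jar, marker and scissors are where they were. I wait once more to settle, then hand in.

Call:
{"method": "carry_out", "body": {
  "plan": [
    [[0, 0, 0], [0, 0, 0], 1],
    [[0, 0, 0], [0, 0, 0], 1],
    [[0, 0, 0], [0, 0, 0], 1],
    [[0, 0, 0], [0, 0, 0], 1],
    [[0, 0, 0], [0, 0, 0], 1]
  ]
}}

```text
time_s: 14.55
position: [0.5085, 0.3548, 0.1869]
ee_rot: [-2.303, -2.137, 0.0]
contact_force: [-0.0, -0.3, 0.1]
finger_gap: 0.0852
gripper_force: 0.0
```

Run:
```python
from h import *
bar(); roll()
print(workorder.job_done())
```

```text
top -102 82 [[-11.0, 80.0], [-6.0, 83.0], [6.0, 92.0]]
top 70 87 [[-11.0, 80.0], [-5.0, 83.0], [11.0, 93.0]]
side -102 34 [[-14.0, 81.0], [-8.0, 84.0], [5.0, 90.0]]
side 70 41 [[-13.0, 81.0], [-9.0, 84.0], [2.0, 91.0]]
roll n 1032 x 2-98% [-29.8  28. ] y [-89.8  84.1] skew 0.005 ztop 74.5
the job is handed in; nothing more can be done
None
```

I handed the job in after about 15 s on the robot's clock; no verdict came back, but in the last pictures the roll lies square in the cradle after rolling up the ramp, the tear bar rests on it, and the tape, jar, marker and scissors look unmoved (arm partly over the scissors).

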